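Raise a gas detector under the test cap with the cam lever and hold it

ROBOT

A 6-joint arm with a two-finger parallel gripper is mounted at the origin on the work surface. World frame = base frame: x ahead of the robot, y to its left, z up, the work surface at z = 0. Lengths are in m, angles in rad, forces in N, time in s.
With the tool pointing down it reaches from about 0.325 to 0.9 m from the base axis. Payload 6.1 kg.
Tool frame: the origin (TCP) lies at the very end of the fingers, on their centre line; the grasp point (between the pads) lies 19 mm behind it; y points along the fingers, x is the direction in which the jaws open and shut, and the axes are right-handed (so a half turn about y gives the same grasp; the last joint's range is limited). The gripper opens to 85 mm and grips with 20 to 120 N. Pads are 22 mm wide; open, the fingers measure 114 mm over their backs; the gripper's body (76 mm by 85 mm) begins 54 mm behind the grasp point. The pads swing forward as they close: fully open they stand 13 mm farther back than shut.
Start: joints at [1.217, 0.22, 1.526, -0, 1.395, -0.126], TCP at [0.141, 0.609, 0.231] pointing down, gripper open.
Joint ranges: [-2.98, 2.98], [-0.91, 2.08], [0.09, 2.57], [-1.24, 4.39], [0.2, 2.65], [-2.68, 2.68]. Speed limits (rad/s): [2.57, 2.57, 3.01, 3.14, 3.14, 3.14].

INTERFACE

Orientations are given as a 3x3 rotation matrix whose columns are the frame's x, y, z axes.
In Python, from bench import r gives the robot as it stands. The module is installed in compiled form; this text tells all that it offers.
- The arm moves only by the shell command python3 -m inch 'ROWS' [FORCE]. ROWS is JSON, one flat list of numbers, 7 for each row, row after row: the shift along the tool's x, y, z in cm, then the turn, a rotation vector about the tool's x, y, z in degrees, then the opening, from -1 (shut) to 1 (fully open), so that 0 is half open. A call has 1 to 10 rows; each row shifts and turns the pose as measured when the row begins, along the tool's axes as they then stand; what a row does not reach is not made up. A row lasts 1/10 s, in which the tool goes at most 50 mm and 8.59 degrees, less where a joint would pass 70% of its speed; a pose out of reach is approached as far as the arm can. A call is refused whole if a number of a shift passes 5 or a number of a turn 8.59, either way. A call with a gripper value outside its range is refused whole. The fingers move at their own pace and stop on an object; FORCE is the grip in N (left out, the last holds). Time passes only in rows, so rows that do not move let the fingers close. It gives the time, the measured TCP pose, the force and the opening at its end, in the units of the state.
- r.read_state(): the state, without advancing time (a new reading comes with each control period).
- r.read_camera(name): name is "scene" or "top"; returns a dict with "frame" (400x640x3 uint8, red, green, blue), "range_z" (400x640 float32, m along the optical axis (not along the pixel's ray), 0 where there is no reading), "intrinsics" (3x3 intrinsics, pixels), "xyz" and "attitude" of the camera in the world. Camera axes: x right, y down, z forward; pixel columns grow to the right and rows downward; lengths in m; the calibration is good to about 2 mm. A picture is of the moment at which its call begins.
- r.finish_job(): hands the job in, once; it reports no verdict.
The state is a dict: "t": time; "joints": joint angles; "joint_vel": joint speeds; "effort": joint torques, N m; "tcp_pos": TCP position; "tcp_rot": TCP orientation; "wrist_force": force on the tool from outside, world axes, zero at the start; "moment": the same for the moment, N m; "width": opening from 0.0 (shut) to 1.0 (fully open).
Only numpy, scipy, OpenCV 4.12 (cv2) and the standard library are available. Lean on these libraries where they do the work, as an engineer would, in place of code of your own. Each camera call takes 0.05 s, during which the arm holds its last target. There are 200 camera calls.

TASK

The clear glass jar with the steel lid is standing in the way of the lever on the cam lift stand: set it upright in the empty grey tray without knocking it over. Then swing the lever, which has an upright black grip at its end, to the cam's highest lift point, where the lever points straight away from the bracket post and the nest has raised the detector closest to the cap, and finish while still holding it there: the lever springs back if let go, and past that point the nest sinks again. Leave the other things on the bench alone and the detector in its nest.

Things in the scene. Friction and masses are not known exactly. Their poses are not given: they have to be found in the camera images.
- stand: Fixed steel cam lift stand. Origin: underside centre of its round base (110 mm diameter, 22 mm high), on the vertical cam axis; z up. The bracket post (30 mm wide, 134 mm high) stands at its own x = +92 mm. The lift is highest where the lever points along the stand's own -x, straight away from the post; a small white mark on the base shows that side.
- cam_lever (a joint): Lever angle about the stand's vertical axis (rad), growing counterclockwise from above. 0: rest stop, lever towards the stand's own direction pi - 1.25 rad (its +y side). 1.25: highest lift, lever along the stand's -x. 2.05: far stop, nest sunk again. A spring always drives it back to 0: 0.18 N m at rest, 0.33 N m at the highest lift (2.5 N at the grip).
- nest (a joint): Lift of the nest (m): 0 at lever 0, 0.015 at lever 1.25, falling to about 0.004 at the far stop; follows the lever through the cam.
- lever_grip (a point): Upright round black grip, 18 mm diameter, on the end of the flat steel lever, 135 mm from the stand's axis. Origin: centre of its foot, 40 mm above the bench, on top of the lever; it rises 56 mm from there. Its own x points outward along the lever. The lever bar below is 16 mm wide, 28 to 40 mm above the bench, and runs from the axis to the foot.
- cap (a point): Centre of the underside of the black gas cap (42 mm diameter), 114 mm above the bench on the stand's axis; the arm that carries it from the post has its top 140 mm above the bench, a brass stub on it 162 mm.
- detector: Orange gas detector, 58 x 102 x 26 mm, loose, lying in the nest (plate 70 x 118 mm, its long side along the stand's y) on the stand's axis. Origin: centre of its underside, 66 mm above the bench at lift 0.
- jar: Closed clear glass jar with steel lid and paper band, 48 mm diameter, 70 mm high, about 0.15 kg, standing on the bench in the lever's path, a little way from the grip. Origin: centre of its underside.
- tray: Fixed empty grey open tray, 140 x 140 mm outside, 30 mm high, walls 4 mm. Origin: centre of its underside.
- tray_in (a point): Centre of the tray's inner floor.
- old_detector: Yellow gas detector lying on the bench, 58 x 102 x 26 mm; origin underside centre. Bystander.
- amber_jar: Amber jar with black lid, 44 mm diameter, 85 mm high; origin underside centre. Bystander.
- label_roll: White paper label roll, 56 mm diameter, 30 mm high; origin underside centre. Bystander.
- screwdriver: Screwdriver lying on the bench. Bystander.
- can: Green rectangular can, 50 x 85 x 120 mm, red cap to 135 mm; origin underside centre. Bystander.
- cell0: Small white sensor cell, 20 mm diameter, 14 mm high; origin underside centre. Bystander.
- cell1: The other small white sensor cell, the same size. Bystander.
Things that resemble listed ones, but are neither listed nor needed, are in the scene too. There is more than one size of the jar; the one meant has the size given above.

How it is judged:
By the outcome, as a careful person would: the job done as asked, in the order asked, and still so for the second after the job is handed in, while the arm keeps its last pose, push and grip.
It also fails if it takes over 64 s, if anything falls off the work surface, if the arm or the gripper's body presses on something with over 40 N, if the wrist force passes 120 N, or if a joint passes its speed limit or range.

## Working session

There is one attempt and no reset: what is moved stays moved. The work goes in short steps, Python scripts to look and compute and a shell command to move; the robot and the scene stay as the last step left them, time stands still between calls to the robot, and variables do not carry over. Pictures are saved under pics/ and viewed, about 8 in all and at most 12, crops included, and the job is handed in when it is done.

```bash
mkdir -p pics
cat > h.py <<'E'
from bench import r
import numpy as np, cv2
def cam(n):
    c=r.read_camera(n); np.savez(f'{n}.npz',**{k:np.array(v) for k,v in c.items()}); return c
def load(n): return dict(np.load(f'{n}.npz'))
def px(c,u,v,z=None):
    K=c['intrinsics'];d=np.array([(u-K[0,2])/K[0,0],(v-K[1,2])/K[1,1],1.])
    w=c['attitude']@d; o=c['xyz']
    if z is None: return o+w*c['range_z'][int(v),int(u)]
    return o+w*(z-o[2])/w[2]
def save(c,name,box=None,s=1):
    f=c['frame'][...,::-1]
    if box: f=f[box[1]:box[3],box[0]:box[2]]
    cv2.imwrite(f'pics/{name}.png',cv2.resize(f,None,fx=s,fy=s,interpolation=cv2.INTER_CUBIC))
E
python3 - <<'E'
from h import *
for n in('scene','top'):
    c=cam(n);save(c,n+'0',s=1.25);print(n,c['xyz'],c['attitude'].round(3).tolist(),c['intrinsics'].tolist())
s=r.read_state();print(s)
E
```

```text
scene [1.4324414  0.19943952 0.69695238] [[-0.204, 0.548, -0.811], [0.979, 0.116, -0.168], [0.002, -0.828, -0.56]] [[447.8372268319242, 0.0, 318.44224671687175], [0.0, 447.8372268319242, 199.51128741701697], [0.0, 0.0, 1.0]]
top [0.45003557 0.02860679 1.27264406] [[0.018, -0.998, 0.065], [-1.0, -0.019, -0.012], [0.013, -0.065, -0.998]] [[411.03180022341417, 0.0, 318.4633719552919], [0.0, 411.03180022341417, 199.86717397363248], [0.0, 0.0, 1.0]]
{'t': 0.1, 'joints': array([ 1.21687991e+00,  2.21142314e-01,  1.52754672e+00,  2.22821033e-05,
        1.39472596e+00, -1.26116004e-01]), 'joint_vel': array([-0.00010331, -0.00082602, -0.00039682,  0.00013071, -0.00055628,
        0.0004552 ]), 'effort': array([ 1.59385741e-03, -4.98239994e+01, -3.90546584e+01, -1.70477788e-04,
        5.73219499e-03, -3.87310297e-05]), 'tcp_pos': array([0.14095259, 0.60830863, 0.23028525]), 'tcp_rot': array([[ 2.25838539e-01, -6.52153303e-04, -9.74164529e-01],
       [ 9.74163074e-01, -1.70179146e-03,  2.25839342e-01],
       [-1.80510675e-03, -9.99998339e-01,  2.50973569e-04]]), 'wrist_force': array([ 0.49910701, -0.76265987, -0.08203112]), 'moment': array([ 0.03414868,  0.01460771, -0.00684493]), 'width': 0.9948120931787511}
```

View pics/scene0.png

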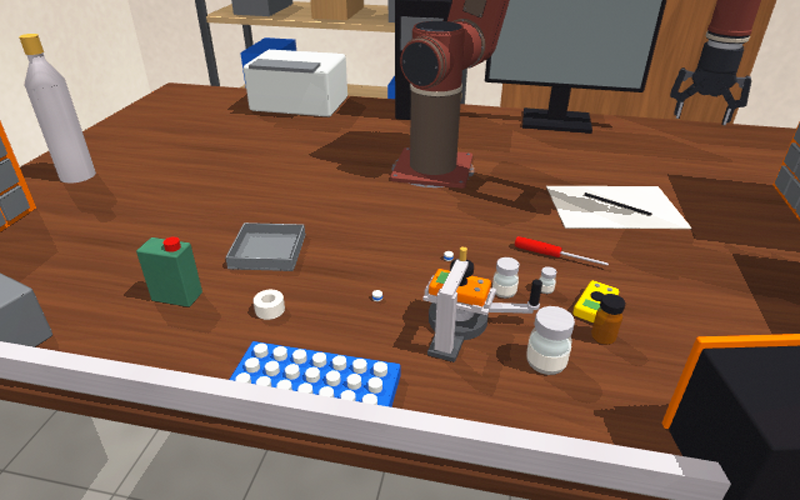

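View pics/top0.png

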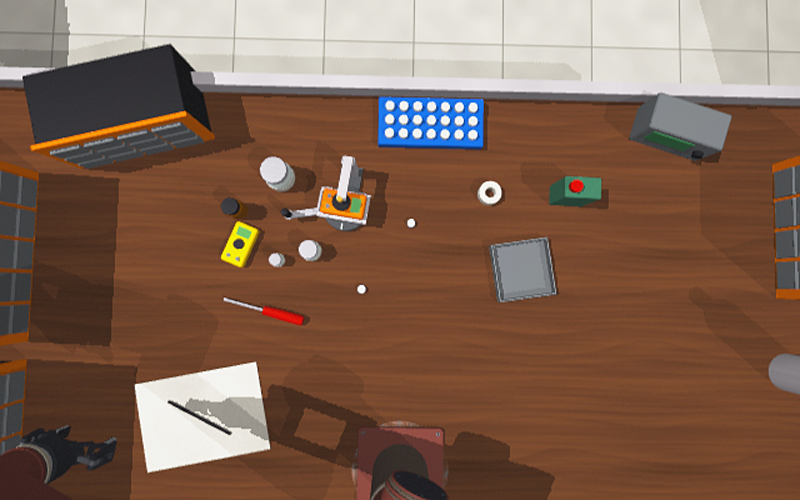

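Three clear jars with steel lids, scene/top (800-wide pixels): large (550,340)/(277,173), medium (506,277)/(310,250), small (548,280)/(277,260). The medium one should be the 48x70 jar in the lever's path. I'll measure all three and check them in a crop.

Run:
```python
from h import *
t=load('top');s=load('scene')
save(t,'topcrop',(165,110,325,230),5)
save(s,'scenecrop',(330,180,510,310),4.4)
```

```text
(no output)
```

View pics/topcrop.png

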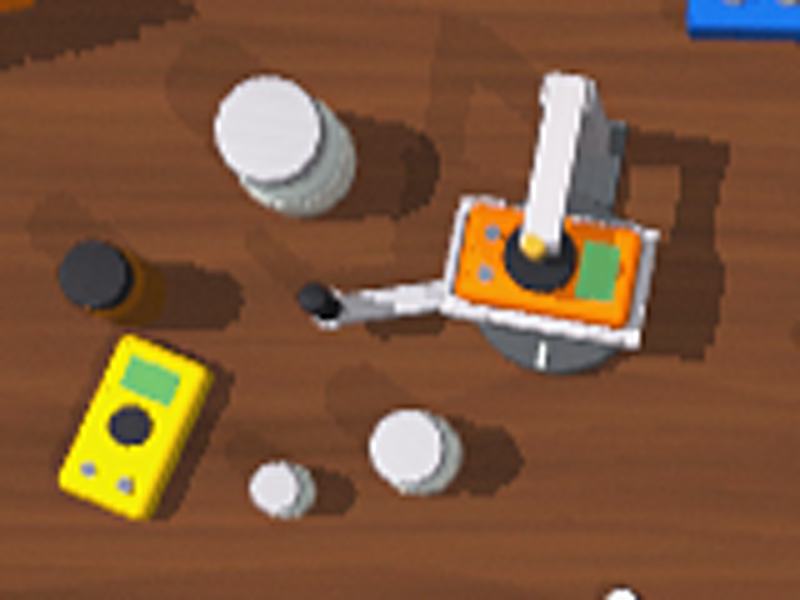

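View pics/scenecrop.png

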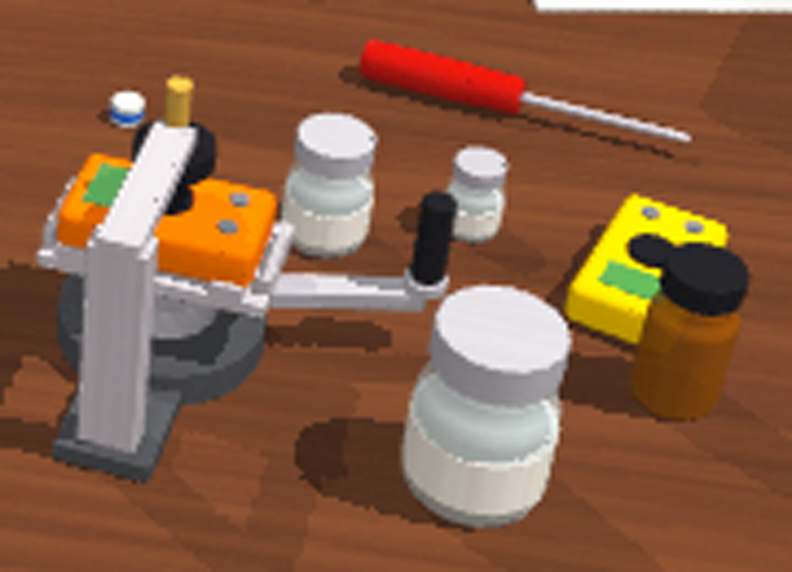

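```bash
cat >> h.py <<'E'
def tri(a,pa,b,pb):
    A=[];B=[]
    for c,p in((a,pa),(b,pb)):
        d=px(c,*p,0)-c['xyz'];d/=np.linalg.norm(d);P=np.eye(3)-np.outer(d,d);A.append(P);B.append(P@c['xyz'])
    x=np.linalg.solve(sum(A),sum(B));return x.round(4),[round(float(np.linalg.norm(P@x-q)),4) for P,q in zip(A,B)]
E
python3 - <<'E'
from h import *
t=load('top');s=load('scene')
T=lambda x,y:(165+x/5-.4,110+y/5-.4)
S=lambda x,y:(330+x/4.4-.4,180+y/4.4-.4)
for n,a,b in(('jarM',(407,449),(337,130)),('jarS',(275,488),(481,160)),('jarL',(268,129),(503,325)),('grip',(316,295),(439,201)),('stub',(533,244),(179,83)),('amber',(93,273),(707,265))):
    print(n,tri(t,T(*a),s,S(*b)))
    print('  depth',px(t,*T(*a)).round(4),px(s,*S(*b)).round(4))
for n,c,F,l,rr in(('M',t,T,(369,449),(446,449)),('S',t,T,(250,488),(300,488)),('L',t,T,(214,129),(322,129))):
    z=px(c,*F(*[(407,449),(275,488),(268,129)]['MSL'.index(n)]))[2]; print(n,'lid diam',np.linalg.norm(px(c,*F(*l),z)-px(c,*F(*rr),z)).round(4))
print('mark',px(t,*T(543,343),.022),px(t,*T(543,367),.022))
print('lever bar',px(t,*T(440,295),.04),px(t,*T(345,308),.04))
# tray: depth points
H,W=400,640
def cloud(c,u0,v0,u1,v1):
    uu,vv=np.meshgrid(np.arange(u0,u1),np.arange(v0,v1));K=c['intrinsics'];z=c['range_z'][v0:v1,u0:u1]
    d=np.stack([(uu-K[0,2])/K[0,0]*z,(vv-K[1,2])/K[1,1]*z,z],-1)[z>0];return d@c['attitude'].T+c['xyz']
for c,b in((t,(380,180,455,250)),(s,(170,170,255,225))):
    P=cloud(c,*b);Q=P[(P[:,2]>.022)&(P[:,2]<.04)];print('tray rim',len(Q),cv2.minAreaRect(Q[:,:2].astype(np.float32)))
    p=px(c,*((417,215) if c is t else (213,197)));print('floor',p)
P=cloud(t,250,110,310,190)
Q=P[(P[:,2]>.125)&(P[:,2]<.15)];print('arm',cv2.minAreaRect(Q[:,:2].astype(np.float32)))
Q=P[(P[:,2]>.06)&(P[:,2]<.105)];print('det',cv2.minAreaRect(Q[:,:2].astype(np.float32)))
Q=P[(P[:,2]>.01)&(P[:,2]<.03)];print(Q.min(0),Q.max(0))
E
```

```text
jarM (array([0.5257, 0.227 , 0.0728]), [0.0007, 0.0007])
  depth [0.5259 0.2267 0.0702] [0.5161 0.228  0.0663]
jarS (array([0.5026, 0.3084, 0.0482]), [0.0004, 0.0004])
  depth [0.5028 0.3091 0.0432] [0.4968 0.3094 0.0442]
jarL (array([0.707 , 0.3075, 0.1006]), [0.0005, 0.0005])
  depth [0.7068 0.3067 0.1016] [0.7047 0.3084 0.0988]
grip (array([0.6119, 0.2784, 0.0964]), [0.0011, 0.0011])
  depth [0.6121 0.2775 0.0953] [0.6076 0.2799 0.0935]
stub (array([0.633 , 0.1465, 0.1632]), [0.0002, 0.0002])
  depth [0.6327 0.1461 0.1652] [0.6293 0.1465 0.1608]
amber (array([0.6236, 0.4089, 0.0865]), [0.0003, 0.0003])
  depth [0.6244 0.4103 0.081 ] [0.6203 0.4101 0.0841]
M lid diam 0.045
S lid diam 0.0298
L lid diam 0.0619
mark [0.59540517 0.15366748 0.022     ] [0.58067253 0.1532973  0.022     ]
lever bar [0.62119378 0.21459805 0.04      ] [0.61218229 0.27146426 0.04      ]
tray rim 283 ((0.49137037992477417, -0.2908785343170166), (0.13993242383003235, 0.14195948839187622), 9.358521461486816)
floor [ 0.49164416 -0.29178166  0.00422979]
tray rim 460 ((0.4898848235607147, -0.29010823369026184), (0.14689446985721588, 0.14136730134487152), 8.93714427947998)
floor [ 0.47809385 -0.29803015  0.00411986]
arm ((0.674035370349884, 0.14173392951488495), (0.038310036063194275, 0.12159097194671631), 83.72721862792969)
det ((0.6642512083053589, 0.14184224605560303), (0.11838693916797638, 0.13307330012321472), 80.96466827392578)
[0.57784666 0.04808497 0.0100574 ] [0.80861627 0.20106129 0.02989844]
```

Medium jar confirmed: it is 70 mm high, with a 45 mm lid, 134 mm from the axis, so it sits in the lever's path. The small jar is about 45 mm high and the large one about 100 mm. The stand axis is near (0.633, 0.1465) with yaw about -9°, from both the white mark and the lever rest direction. Next I move over the jar.

```bash
cat >> h.py <<'E'
def go(x,y,z=None,ang=None):
    s=r.read_state();R=s['tcp_rot'];p=s['tcp_pos'];a=np.degrees(np.arctan2(R[1,0],R[0,0]))
    d=np.array([x,y,p[2] if z is None else z])-p
    print('t',s['t'],'p',p.round(4),'ang %.1f'%a,'tilt',R[:,1].round(3),'w %.2f'%s['width'],'F',s['wrist_force'].round(1),'| shift cm',(R.T@d*100).round(2),'turn y %.1f'%(0 if ang is None else a-ang))
E
python3 -m inch '[-2.6,0,-4.2,0,0,0,1,-2.6,0,-4.2,0,0,0,1,-2.6,0,-4.2,0,0,0,1,-2.6,0,-4.2,0,0,0,1,-2.6,0,-4.2,0,0,0,1,-2.6,0,-4.2,0,0,0,1,-2.6,0,-4.2,0,0,0,1,-2.6,0,-4.2,0,0,0,1,-2.6,0,-4.2,0,0,0,1,-2.6,0,-4.2,0,0,0,1]'
python3 -m inch '[0,0,0,0,8.5,0,0.6,0,0,0,0,8.5,0,0.6,0,0,0,0,8.5,0,0.6,0,0,0,0,8.5,0,0.6,0,0,0,0,8.5,0,0.6,0,0,0,0,8.5,0,0.6,0,0,0,0,8.5,0,0.6,0,0,0,0,8.5,0,0.6,0,0,0,0,8.5,0,0.6,0,0,0,0,0,0,0.6]'
python3 -c "from h import *;go(.526,.227,None,0)"
```

```text
t: 1.1
tcp_pos: [0.4922, 0.2566, 0.2252]
tcp_rot: [[0.214, -0.006, -0.977], [0.977, -0.005, 0.214], [-0.006, -1.0, 0.005]]
wrist_force: [0.9, 1.3, 0.2]
width: 0.999
t: 2.1
tcp_pos: [0.4948, 0.2474, 0.2193]
tcp_rot: [[1.0, -0.015, 0.001], [-0.001, -0.01, 1.0], [-0.015, -1.0, -0.01]]
wrist_force: [0.7, -0.1, 0.2]
width: 0.801
t 2.1 p [0.4948 0.2474 0.2193] ang -0.0 tilt [-0.015 -0.01  -1.   ] w 0.80 F [ 0.7 -0.1  0.2] | shift cm [ 3.12 -0.03 -2.04] turn y -0.0
```

```bash
python3 -m inch '[3.1,0,-2.0,0.6,0,-0.9,0.6,0,4,0,0,0,0,0.6,0,4,0,0,0,0,0.6,0,3,0,0,0,0,0.6,0,0,0,0,0,0,0.6]'
python3 - <<'E'
from h import *
go(.526,.227,.016,0)
c=cam('scene');save(c,'s2',(330,130,510,290),4)
E
```

```text
t: 2.6
tcp_pos: [0.528, 0.2272, 0.1068]
tcp_rot: [[1.0, 0.005, -0.021], [0.021, 0.002, 1.0], [0.005, -1.0, 0.002]]
wrist_force: [-0.3, 0.6, -0.8]
width: 0.801
t 2.6 p [0.528  0.2272 0.1068] ang 1.2 tilt [ 0.005  0.002 -1.   ] w 0.80 F [-0.3  0.6 -0.8] | shift cm [-0.25  9.08 -0.04] turn y 1.2
```

View pics/s2.png

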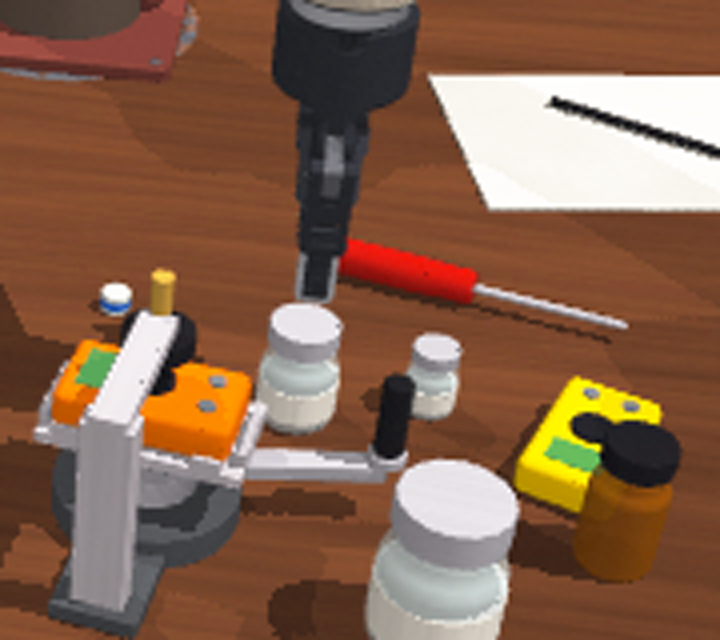

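The gripper (fingers near (318,270)) stands right above the medium jar (lid at (305,325)), with clear space on both sides. Descending and gripping.

```bash
python3 -m inch '[-0.2,3,0,0,0,0,0.6,0,3,0,0,0,0,0.6,0,2,0,0,0,0,0.6,0,1,0,0,0,0,0.6,0,0,0,0,0,0,0.6]' && python3 -c "from h import *;go(.526,.227,.016,0)"
python3 -m inch '[0,0,0,0,0,0,-0.3,0,0,0,0,0,0,-0.3,0,0,0,0,0,0,-0.3,0,0,0,0,0,0,-0.3,0,0,0,0,0,0,-0.3,0,0,0,0,0,0,-0.3]' 30
```

```text
t: 3.15
tcp_pos: [0.5366, 0.2309, 0.0283]
tcp_rot: [[0.999, 0.024, -0.031], [0.031, 0.008, 0.999], [0.024, -1.0, 0.007]]
wrist_force: [-0.5, -0.4, 0.0]
width: 0.8
t 3.15 p [0.5366 0.2309 0.0283] ang 1.8 tilt [ 0.024  0.008 -1.   ] w 0.80 F [-0.5 -0.4  0. ] | shift cm [-1.1   1.2  -0.36] turn y 1.8
t: 3.75
tcp_pos: [0.5406, 0.2322, 0.0346]
tcp_rot: [[0.999, 0.032, -0.033], [0.033, 0.01, 0.999], [0.032, -0.999, 0.009]]
wrist_force: [-0.3, -0.6, -1.2]
width: 0.533
```

Rows drift a little each time, upward by about 1 mm and outward with a slight tilt. The grip ended up high, at lid level. I'll open, correct the pose and regrip lower.

```bash
python3 -m inch '[0,0.1,0,0,0,0.1,0.6,0,0.1,0,0,0,0.1,0.6,0,0.1,0,0,0,0.1,0.6,0,0.1,0,-0.6,0,1.8,0.6]'
python3 - <<'E'
from h import *
go(.526,.227,.016,0)
c=cam('scene');save(c,'s3',(350,150,450,250),6)
E
```

```text
t: 4.15
tcp_pos: [0.5407, 0.2322, 0.0309]
tcp_rot: [[0.999, -0.004, -0.033], [0.033, -0.002, 0.999], [-0.004, -1.0, -0.002]]
wrist_force: [-0.3, 0.1, -0.1]
width: 0.799
t 4.15 p [0.5407 0.2322 0.0309] ang 1.9 tilt [-0.004 -0.002 -1.   ] w 0.80 F [-0.3  0.1 -0.1] | shift cm [-1.48  1.49 -0.47] turn y 1.9
```

View pics/s3.png

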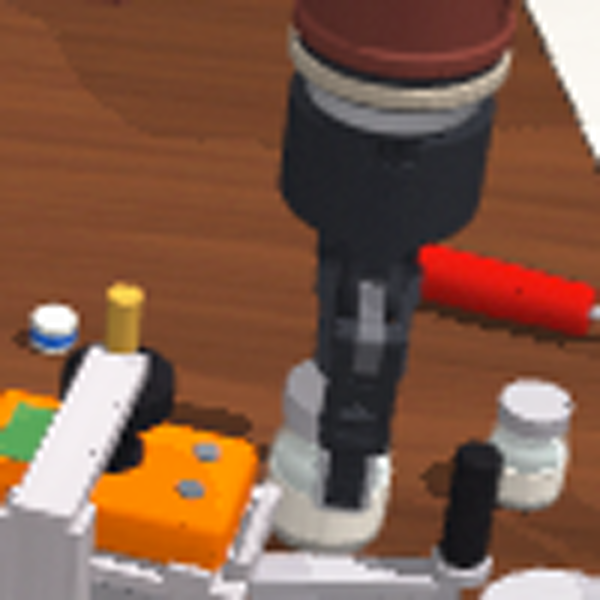

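```bash
python3 - <<'E'
from h import *
c=load('scene');print(px(c,350+331/6-.4,150+490/6-.4,.025))
E
python3 -m inch '[-0.1,0.9,-0.3,0,0,0.1,0.6,-0.1,0.9,-0.2,0,0,0.1,0.6]'; python3 -c "from h import *;go(.539,.227,.016,0)"
```

```text
[0.55080418 0.23068097 0.025     ]
t: 4.4
tcp_pos: [0.5414, 0.2276, 0.0134]
tcp_rot: [[0.999, -0.005, -0.033], [0.033, -0.001, 0.999], [-0.005, -1.0, -0.001]]
wrist_force: [-0.2, -0.2, -0.2]
width: 0.797
t 4.4 p [0.5414 0.2276 0.0134] ang 1.9 tilt [-0.005 -0.001 -1.   ] w 0.80 F [-0.2 -0.2 -0.2] | shift cm [-0.24 -0.26 -0.05] turn y 1.9
```

```bash
python3 -m inch '[0,0.05,0.1,0,0,0.1,-0.4,-0.05,0.05,0.1,0,0,0.1,-0.4,-0.05,0.1,0,0,0,0.1,-0.4,-0.05,0.1,0,0,0,0.1,-0.4,-0.05,0.1,0,0,0,0.1,-0.4]' 35
python3 -c "from h import *;go(.539,.227,.016,0)"
```

```text
t: 4.9
tcp_pos: [0.5397, 0.2284, 0.0109]
tcp_rot: [[0.999, -0.013, -0.033], [0.033, -0.003, 0.999], [-0.013, -1.0, -0.002]]
wrist_force: [-0.8, -1.6, 5.3]
width: 0.548
t 4.9 p [0.5397 0.2284 0.0109] ang 1.9 tilt [-0.013 -0.003 -1.   ] w 0.55 F [-0.8 -1.6  5.3] | shift cm [-0.08 -0.51 -0.13] turn y 1.9
```

```bash
python3 -m inch '[0,-2,0,0,0,-0.6,-0.4,0,-4,0,0,0,0,-0.4,0,-4,0,0,0,0,-0.4,0,-3,0,0,0,0,-0.4]'
python3 - <<'E'
from h import *
go(.4905,-.2905,.15,-54)
c=cam('scene');save(c,'s4',(330,100,450,220),5)
E
```

```text
t: 5.3
tcp_pos: [0.534, 0.2271, 0.1367]
tcp_rot: [[0.999, -0.017, -0.033], [0.033, -0.006, 0.999], [-0.017, -1.0, -0.006]]
wrist_force: [0.9, -0.7, -1.7]
width: 0.547
t 5.3 p [0.534  0.2271 0.1367] ang 1.9 tilt [-0.017 -0.006 -1.   ] w 0.55 F [ 0.9 -0.7 -1.7] | shift cm [ -6.07  -0.93 -51.6 ] turn y 55.9
```

View pics/s4.png

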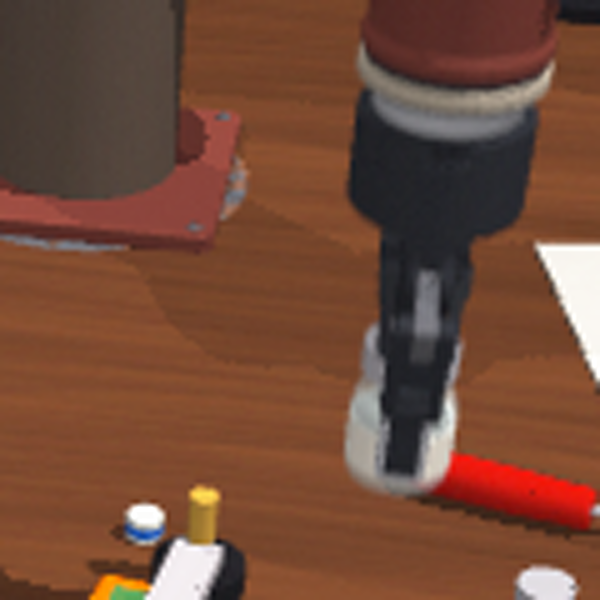

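```bash
python3 -m inch '[-1,-1,-2,0,0,-0.4,-0.4,-0.8,-0.7,-4,0,0,-0.4,-0.4,-0.6,-0.3,-4.5,0,0,0,-0.4,-0.6,0,-4.5,0,0,0,-0.4,-0.5,0,-4.5,0,0,0,-0.4,-0.5,0,-4.5,0,0,0,-0.4,-0.5,0,-4.5,0,0,0,-0.4,-0.5,0,-4.5,0,0,0,-0.4,-0.5,0,-4.5,0,0,0,-0.4,-0.5,0,-4.5,0,0,0,-0.4]'
python3 -c "from h import *;go(.4905,-.2905,.15,2)"
```

```text
t: 6.35
tcp_pos: [0.4897, -0.2009, 0.163]
tcp_rot: [[0.999, 0.011, -0.044], [0.044, 0.0, 0.999], [0.011, -1.0, -0.0]]
wrist_force: [0.7, 0.3, -1.1]
width: 0.545
t 6.35 p [ 0.4897 -0.2009  0.163 ] ang 2.5 tilt [ 0.011  0.    -1.   ] w 0.55 F [ 0.7  0.3 -1.1] | shift cm [-0.33  1.3  -8.95] turn y 0.5
```

```bash
python3 -m inch '[-0.3,0,-4,0,0,0.3,-0.4,-0.2,0.5,-3.5,0,0,0.2,-0.4,-0.1,2.5,-1.2,0,0,0.1,-0.4,-0.1,3.5,0,0,0,0.1,-0.4,-0.1,2,0,0,0,0.1,-0.4]'
python3 -c "from h import *;go(.4905,-.2905,.017,2)"
```

```text
t: 6.85
tcp_pos: [0.4848, -0.3009, 0.0775]
tcp_rot: [[0.999, 0.003, -0.035], [0.035, -0.007, 0.999], [0.003, -1.0, -0.007]]
wrist_force: [-0.3, 1.1, -1.3]
width: 0.548
t 6.85 p [ 0.4848 -0.3009  0.0775] ang 2.0 tilt [ 0.003 -0.007 -1.   ] w 0.55 F [-0.3  1.1 -1.3] | shift cm [0.58 6.04 1.06] turn y 0.0
```

```bash
python3 -m inch '[0.3,2,0.8,0.4,0,0,-0.4,0,1.7,0.1,0,0,0.1,-0.4,0,1,0,0,0,0.1,-0.4,0,0.5,0,0,0,0.1,-0.4]'
python3 -c "from h import *;go(.4905,-.2905,.016,2)"
```

```text
t: 7.25
tcp_pos: [0.4839, -0.2896, 0.0179]
tcp_rot: [[0.999, -0.009, -0.033], [0.033, 0.005, 0.999], [-0.009, -1.0, 0.006]]
wrist_force: [0.6, 1.0, -3.3]
width: 0.549
t 7.25 p [ 0.4839 -0.2896  0.0179] ang 1.9 tilt [-0.009  0.005 -1.   ] w 0.55 F [ 0.6  1.  -3.3] | shift cm [ 0.66  0.19 -0.11] turn y -0.1
```

```bash
python3 -m inch '[0.1,0.2,0,0,0,-0.4,-0.4,0.1,0.2,0,0,0,0,-0.4]'
python3 -c "from h import *;go(.4905,-.2905,.016,2)"
```

```text
t: 7.45
tcp_pos: [0.485, -0.2891, 0.0148]
tcp_rot: [[0.999, -0.005, -0.034], [0.034, 0.007, 0.999], [-0.005, -1.0, 0.007]]
wrist_force: [-14.8, 6.5, 28.3]
width: 0.551
t 7.45 p [ 0.485  -0.2891  0.0148] ang 2.0 tilt [-0.005  0.007 -1.   ] w 0.55 F [-14.8   6.5  28.3] | shift cm [ 0.55 -0.13 -0.15] turn y -0.0
```

```bash
python3 -m inch '[0,0,0,0,0,0,0.4,0,0.05,0,0,0,0,0.4,0,0.05,0,0,0,0,0.4,0,0,0,0,0,0,0.4]'
python3 -m inch '[-0.05,-1,0,0,0,0.1,0.4,-0.05,-3,0,0,0,0.1,0.4,0,-4.5,0,0,0,0,0.4,0,-4.5,0,0,0,0,0.4,0,-3,0,0,0,0,0.4]'
python3 - <<'E'
from h import *
go(.612,.278,.2,9)
c=cam('scene');save(c,'s5',(140,100,300,240),4.5)
E
```

```text
t: 7.85
tcp_pos: [0.488, -0.2915, 0.018]
tcp_rot: [[0.999, 0.002, -0.034], [0.034, 0.002, 0.999], [0.002, -1.0, 0.002]]
wrist_force: [0.3, 0.1, 0.1]
width: 0.698
t: 8.35
tcp_pos: [0.4839, -0.2894, 0.1799]
tcp_rot: [[0.999, -0.01, -0.034], [0.034, 0.009, 0.999], [-0.01, -1.0, 0.009]]
wrist_force: [0.8, -0.2, 0.6]
width: 0.7
t 8.35 p [ 0.4839 -0.2894  0.1799] ang 1.9 tilt [-0.01   0.009 -1.   ] w 0.70 F [ 0.8 -0.2  0.6] | shift cm [14.71 -1.64 56.29] turn y -7.1
```

View pics/s5.png

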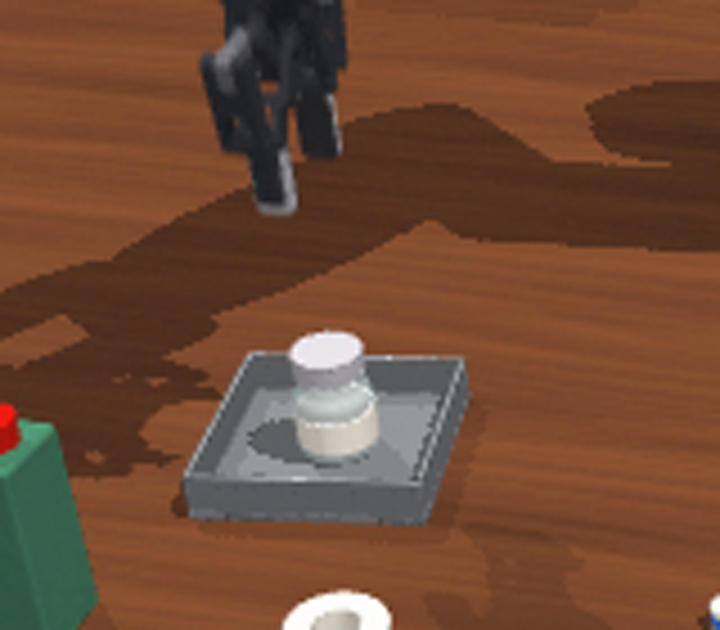

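The jar (lid (326,350) in the crop) stands upright in the middle of the tray. On to the lever grip, first along y at x≈0.48, then in +x.

```bash
python3 -m inch '[0,-1,4,0.5,0,-0.6,0.3,0.1,0,4.7,0,0,0,0.3,0.1,0,4.7,0,0,0,0.3,0.1,0,4.7,0,0,0,0.3,0.1,0,4.7,0,0,0,0.3,0.1,0,4.7,0,0,0,0.3,0.1,0,4.7,0,0,0,0.3,0.1,0,4.7,0,0,0,0.3,0.1,0,4.7,0,0,0,0.3,0.1,0,4.7,0,0,0,0.3]'
python3 -c "from h import *;go(.612,.278,.2,9)"
```

```text
t: 9.4
tcp_pos: [0.4837, 0.1808, 0.2108]
tcp_rot: [[0.999, 0.026, -0.022], [0.022, 0.005, 1.0], [0.026, -1.0, 0.005]]
wrist_force: [0.9, -0.4, -0.1]
width: 0.645
t 9.4 p [0.4837 0.1808 0.2108] ang 1.3 tilt [ 0.026  0.005 -1.   ] w 0.65 F [ 0.9 -0.4 -0.1] | shift cm [13.02  1.47  9.43] turn y -7.7
```

```bash
python3 -m inch '[0,0.3,4.7,-0.3,0,1.5,0,0.3,0,4.7,0,-4,0,0,4.5,0,0,0,-3.7,0,0,4.5,0,-0.3,0,0,0,0,3,0,-0.3,0,0,0,0,0,0,0,0,0,0,0]'
python3 -c "from h import *;go(.612,.278,.13,9)"
```

```text
t: 10.0
tcp_pos: [0.6041, 0.3011, 0.2112]
tcp_rot: [[0.984, 0.004, -0.176], [0.176, 0.002, 0.984], [0.004, -1.0, 0.002]]
wrist_force: [0.2, -0.4, -0.5]
width: 0.501
t 10.0 p [0.6041 0.3011 0.2112] ang 10.2 tilt [ 0.004  0.002 -1.   ] w 0.50 F [ 0.2 -0.4 -0.5] | shift cm [ 0.34  8.12 -2.43] turn y 1.2
```

```bash
python3 -m inch '[0.3,2.5,-2.2,0,0,0.2,0,0,4,-0.2,0,0,0.1,0,0,2.5,0,0,0,0.1,0]'
python3 - <<'E'
from h import *
go(.612,.278,.05,9)
c=cam('scene');save(c,'s6',(370,150,480,270),5)
E
```

```text
t: 10.3
tcp_pos: [0.6148, 0.2793, 0.1258]
tcp_rot: [[0.984, 0.007, -0.177], [0.177, 0.005, 0.984], [0.007, -1.0, 0.004]]
wrist_force: [-0.3, -0.9, -1.0]
width: 0.5
t 10.3 p [0.6148 0.2793 0.1258] ang 10.2 tilt [ 0.007  0.005 -1.   ] w 0.50 F [-0.3 -0.9 -1. ] | shift cm [-0.36  7.58 -0.1 ] turn y 1.2
```

View pics/s6.png

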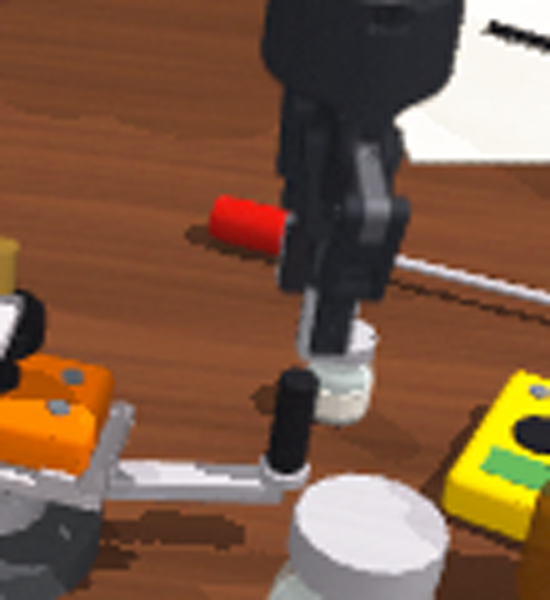

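Run:
```python
from h import *
c=load('scene');K=c['intrinsics']
for p in((.6148,.2793,.1258),(.612,.278,.096),(.612,.278,.04),(.6148,.2793,.096)):
    d=c['attitude'].T@(np.array(p)-c['xyz']);u=K@d/d[2];print(p,((u[0]-370+.4)*5).round(),((u[1]-150+.4)*5).round())
print(px(c,370+298/5-.4,150+376/5-.4,.096))
```

```text
(0.6148, 0.2793, 0.1258) 308.0 329.0
(0.612, 0.278, 0.096) 295.0 379.0
(0.612, 0.278, 0.04) 278.0 477.0
(0.6148, 0.2793, 0.096) 298.0 383.0
[0.60936842 0.27919039 0.096     ]
```

Grip re-measured at about (0.610, 0.279), agreeing with the first measurement within 2 mm, and the fingers straddle it. Descending.

```bash
python3 -m inch '[-0.3,2,0,0,0,0.4,0,-0.1,3,0,0,0,0.1,0,-0.1,1.5,0,0,0,0.1,0,-0.1,0.5,0,0,0,0.1,0]'
python3 -c "from h import *;go(.611,.2785,.05,9)"
```

```text
t: 10.75
tcp_pos: [0.6056, 0.278, 0.0513]
tcp_rot: [[0.984, -0.01, -0.177], [0.177, 0.001, 0.984], [-0.009, -1.0, 0.003]]
wrist_force: [-0.4, 0.4, -0.7]
width: 0.501
t 10.75 p [0.6056 0.278  0.0513] ang 10.2 tilt [-0.01   0.001 -1.   ] w 0.50 F [-0.4  0.4 -0.7] | shift cm [ 0.54  0.13 -0.04] turn y 1.2
```

```bash
python3 -m inch '[0.3,0.1,0,0,0,-0.3,-1,0.1,0.1,0,0,0,0,-1,0,0.1,0,0,0,0,-1,0,0.1,0,0,0,0,-1,0,0.1,0,0,0,0,-1]' 50
python3 -c "from h import *;go(.611,.2785,.05,9)"
```

```text
t: 11.25
tcp_pos: [0.6099, 0.2791, 0.0502]
tcp_rot: [[0.984, -0.004, -0.178], [0.178, 0.002, 0.984], [-0.003, -1.0, 0.003]]
wrist_force: [-4.9, -1.5, 4.1]
width: 0.199
t 11.25 p [0.6099 0.2791 0.0502] ang 10.2 tilt [-0.004  0.002 -1.   ] w 0.20 F [-4.9 -1.5  4.1] | shift cm [ 0.09  0.02 -0.08] turn y 1.2
```

```bash
cat >> h.py <<'E'
def lev():
    s=r.read_state();p=s['tcp_pos'];v=p[:2]-np.array([.633,.1465]);print('radius %.4f ang %.1f'%(np.hypot(*v),np.degrees(np.arctan2(v[1],v[0]))));go(.4995,.1675,.05)
E
python3 -m inch '[-1.4,0.1,-0.07,0,-6,0,-1,-1.4,0.1,-0.07,0,-6,0,-1,-1.4,0.1,-0.07,0,-6,0,-1,-1.4,0.1,-0.07,0,-6,0,-1,-1.4,0.1,-0.07,0,-6,0,-1]'
python3 -c "from h import *;lev()"
```

```text
t: 11.75
tcp_pos: [0.5499, 0.2537, 0.0504]
tcp_rot: [[0.754, 0.006, -0.657], [0.657, 0.012, 0.754], [0.012, -1.0, 0.005]]
wrist_force: [0.2, 2.6, 2.1]
width: 0.194
radius 0.1356 ang 127.8
t 11.75 p [0.5499 0.2537 0.0504] ang 41.1 tilt [ 0.006  0.012 -1.   ] w 0.19 F [0.2 2.6 2.1] | shift cm [-9.46 -0.09 -3.18] turn y 0.0
```

```bash
python3 -m inch '[-1.45,0.1,0,0.4,-5.5,0.2,-1,-1.45,0.1,-0.02,0,-5.5,0,-1,-1.45,0.1,-0.04,0,-5.5,0,-1,-1.45,0.1,-0.05,0,-5.5,0,-1,-1.45,0.1,-0.05,0,-5.5,0,-1]'
python3 -c "from h import *;lev()"
```

```text
t: 12.25
tcp_pos: [0.5081, 0.2003, 0.0503]
tcp_rot: [[0.343, 0.006, -0.939], [0.939, 0.023, 0.343], [0.023, -1.0, 0.003]]
wrist_force: [-3.3, 4.0, 4.9]
width: 0.196
radius 0.1360 ang 156.7
t 12.25 p [0.5081 0.2003 0.0503] ang 69.9 tilt [ 0.006  0.023 -1.   ] w 0.20 F [-3.3  4.   4.9] | shift cm [-3.38 -0.05 -0.32] turn y 0.0
```

```bash
cat > fit.py <<'E'
from h import *
from scipy.optimize import least_squares
def fit(P):
    P=np.array(P)
    f=lambda q:np.r_[(np.hypot(*(P-q[:2]).T)-.135)/.001,(q[:2]-[.633,.1465])/.002]
    q=least_squares(f,[.633,.1465]).x
    A=np.degrees(np.arctan2(*(P-q)[:,::-1].T));print('axis',q.round(4),'angles',A.round(1),'res',f(q).round(2))
    for n,a in(('from rest',A[0]+71.6),('mark',np.degrees(np.arctan2(.1535-q[1],.588-q[0])))):
        t=q+.135*np.array([np.cos(np.radians(a)),np.sin(np.radians(a))]);print(n,'%.1f'%a,t.round(4))
if __name__=='__main__': fit([(.6099,.2791),(.5499,.2537),(.5081,.2003)])
E
python3 fit.py
```

```text
axis [0.632  0.1462] angles [ 99.4 127.4 156.4] res [-0.32  0.23  0.18 -0.5  -0.13]
from rest 171.0 [0.4986 0.1673]
mark 170.6 [0.4988 0.1682]
```

```bash
python3 -m inch '[-1.45,0.1,-0.07,0,-5,1.2,-1,-1,0.1,-0.05,0,-4,0.1,-1]'
python3 -c "from h import *;lev()"
```

```text
t: 12.45
tcp_pos: [0.5007, 0.1784, 0.0503]
tcp_rot: [[0.184, -0.001, -0.983], [0.983, 0.005, 0.184], [0.004, -1.0, 0.002]]
wrist_force: [-4.4, 4.0, 3.0]
width: 0.194
radius 0.1361 ang 166.4
t 12.45 p [0.5007 0.1784 0.0503] ang 79.4 tilt [-0.001  0.005 -1.   ] w 0.19 F [-4.4  4.   3. ] | shift cm [-1.1   0.02 -0.09] turn y 0.0
```

```bash
python3 -m inch '[-1.15,0.1,-0.05,0,-2,0.2,-1,-0.1,0.1,0,0,0,0.1,-1]'
python3 - <<'E'
from h import *
lev();c=cam('top');lev()
save(c,'t7',(205,120,315,210),7)
z0=load('top')
for u,v in((282,168),(290,160),(262,160),(268,168)): print(px(z0,u,v)[2].round(4),px(c,u,v)[2].round(4))
E
```

```text
t: 12.65
tcp_pos: [0.499, 0.1676, 0.0503]
tcp_rot: [[0.146, -0.0, -0.989], [0.989, 0.003, 0.146], [0.003, -1.0, 0.001]]
wrist_force: [-2.1, 1.2, 3.3]
width: 0.195
radius 0.1357 ang 171.0
t 12.65 p [0.499  0.1676 0.0503] ang 81.6 tilt [-0.     0.003 -1.   ] w 0.19 F [-2.1  1.2  3.3] | shift cm [-0.01  0.03 -0.05] turn y 0.0
radius 0.1357 ang 170.9
t 12.7 p [0.499  0.1679 0.0503] ang 81.5 tilt [-0.001  0.003 -1.   ] w 0.19 F [-5.   1.6  6.3] | shift cm [-0.03  0.03 -0.05] turn y 0.0
0.1088 0.1088
0.1092 0.1092
0.1044 0.1044
0.11 0.11
```

View pics/t7.png

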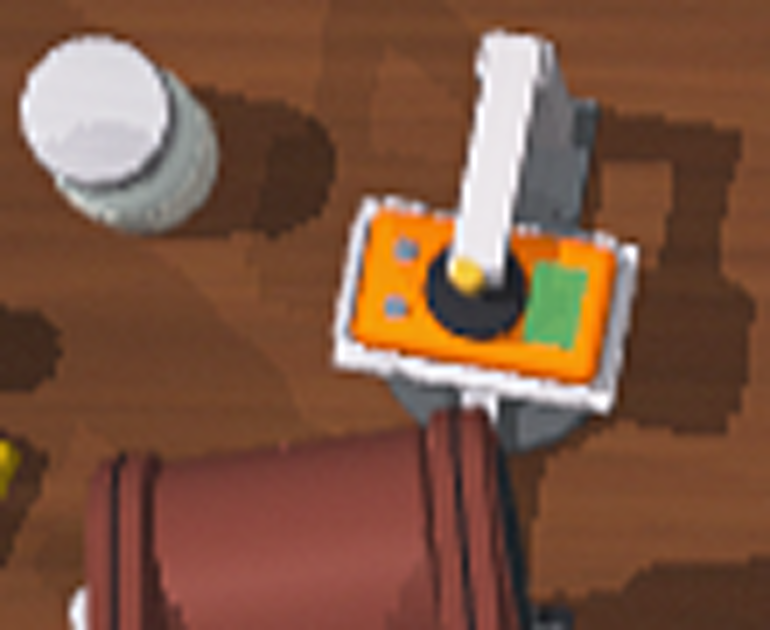

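The detector top reads about 0.108 m, against 92 + 15 = 107 mm expected, and the lever comes out over the white-mark side at (480,405). Now a hold test of about 0.6 s via camera calls, plus a check on the jar.

Run:
```python
from h import *
for i in range(12): c=r.read_camera('scene')
lev()
for u,v in((213,178),(214,200)): print(px(c,u,v))
save(c,'s8',(150,150,480,300),2.4)
```

```text
radius 0.1357 ang 170.8
t 13.3 p [0.4991 0.1682 0.0502] ang 81.5 tilt [-0.001  0.003 -1.   ] w 0.19 F [-4.5  1.7  7.7] | shift cm [-0.07  0.02 -0.05] turn y 0.0
[ 0.48775324 -0.28439034  0.07339974]
[ 0.51069881 -0.27947713  0.01827063]
```

View pics/s8.png

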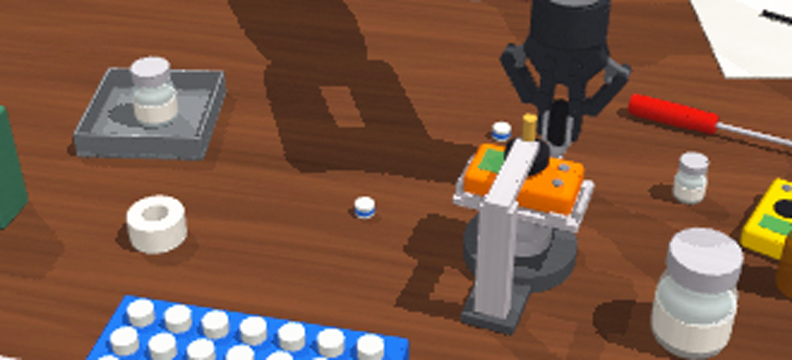

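The hold is steady at 170.8°, against targets of 171.0° from the rest stop and 170.6° from the mark. The jar is upright in the tray at (152,90), the grip is still held, and the bystanders are in place.

```bash
python3 -c "from h import *;print(r.finish_job());lev()"
```

```text
the job is handed in; nothing more can be done
None
the job is handed in; nothing more can be done
```

The job is handed in, and my last checks agree that both parts are done. The 70 mm jar stands upright in the middle of the grey tray. The gripper is still holding the lever at the highest lift point.

- **Lever angle:** it held at 170.8° from above for 0.6 s before hand-in, drifting about 0.1° during that time. The two targets I worked from were 171.0° (rest stop plus 1.25 rad) and 170.6° (the white mark).
- **Lift:** the detector's top measured about 108 mm, against 107 mm expected at full lift. The detector was still in its nest.
- **Bystanders:** those visible in the last pictures looked undisturbed. I did not measure them individually.
- **What went wrong on the way:** the first grip on the jar was too high because the arm drifted, and it shifted the jar about 1 cm without tipping it. I opened, corrected and gripped again lower. The contact force when setting the jar down was about 28 N upward.
- **Not compared:** I overwrote the earlier camera reading before comparing nest heights, so the lift is checked only against the stated sizes.

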